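# Weigh the hanging brass weight and put it away

### The arm

A 7-joint arm with a two-finger parallel gripper is mounted at the origin on the work surface. World frame = base frame: x ahead of the robot, y to its left, z up, the work surface at z = 0. Lengths are in m, angles in rad, forces in N, time in s.
With the tool pointing down it reaches from about 0.425 to 0.925 m from the base axis. Payload 6.8 kg.
Tool frame: the origin (TCP) lies between the finger pads, 19 mm behind the fingertips; this is the grasp point; z points along the fingers, y is the line along which they close (so a half turn about z gives the same grasp; the last joint's range is limited). The gripper opens to 85 mm and grips with 20 to 120 N. Pads are 22 mm wide; open, the fingers measure 114 mm over their backs; the gripper's body (76 mm by 85 mm) begins 54 mm behind the grasp point. The pads swing forward as they close: fully open they stand 13 mm farther back than shut.
Start: joints at [-1.371, 0.477, 0.022, 1.555, -0.011, 1.109, -0.083], TCP at [0.204, 0.643, 0.25] pointing down, gripper open.
Joint ranges: [-2.96, 2.96], [-0.34, 2.1], [-1.41, 1.46], [0.24, 2.44], [-1.37, 4.51], [0.17, 1.92], [-2.96, 2.96]. Speed limits (rad/s): [2.39, 2.39, 3.14, 3.14, 3.14, 3.14, 3.14].

### API

Orientations are given as a unit quaternion [w, x, y, z].
In Python, from station import bot gives the robot as it stands.
- The arm moves only by the tool send_rows, never from a script. Its argument "deltas" is text: rows parted by semicolons, each of 4 numbers parted by spaces: the shift along the tool's x, y, z in m, then the turn about the tool's z in degrees. In form: x y z spin; .... A call has 1 to 5 rows; each row is the pose to reach, as a shift and turn from the pose commanded when the call began, along the tool's axes at that moment; what a row does not reach only later rows make up. A row lasts 1/10 s, in which the tool goes at most 50 mm and 8.59 degrees, less where a joint would pass 70% of its speed; a pose out of reach is approached as far as the arm can. A call with a gripper value outside its range is refused whole. "claw" is the opening, from 0 (shut) to 1 (fully open), set as the call begins (left out, the last holds). The fingers move at their own pace and stop on an object; "force" is the grip in N (left out, the last holds). Time passes only in rows, so rows that repeat a pose let the fingers close. It gives the time, the measured TCP pose, the force, the opening and the grip force at its end, in the units of the state.
- bot.get_obs(): the state, without advancing time (a new reading comes with each control period).
- bot.read_camera(name): name is "side" or "top"; returns a dict with "img" (420x560x3 uint8, red, green, blue), "depth" (420x560 float32, m along the optical axis (not along the pixel's ray), 0 where there is no reading), "fx", "fy", "cx", "cy" (pixels), "camera_from_world" (4x4, takes a point from world to camera coordinates). Camera axes: x right, y up, looking along -z (the intrinsics and any distortion apply to the point x, -y, -z); pixel columns grow to the right and rows downward; lengths in m; the calibration is good to about 2 mm. A picture is of the moment at which its call begins.
- bot.hand_in(): hands the job in; it is judged then, once.
Trained networks look in a picture, given as the dict that the camera call returned (one of the last four; its "shot" number tells which), for a name from the list of things; names that differ only in an ending like _2 or _b are one class to them, and where a whole thing is asked for, a point or a joint stands for the part that bears it (a point fixed in the world has none). Each returns a list of dicts, best first, with "confidence" (0 to 1); they miss things now and then, are a little off and sometimes report something else, mostly with a low value. They report only what shows in the picture. A call takes as long as a camera call. They do not tell look-alikes from the thing itself.
- bot.masks_of(picture, query): "mask" (420x560 bool, what is visible of it).
- bot.landmark_of(picture, query): "xyz" ([x, y, z] in m, in world coordinates, good to about 4 mm: a listed point, or the origin of a listed thing).
The state is a dict: "t": time; "q": joint angles; "joint_vel": joint speeds; "joint_torque": joint torques, N m; "eef_pos": TCP position; "tool_rot": TCP orientation; "contact_force": force on the tool from outside, world axes, zero at the start; "torque": the same for the moment, N m; "gripper_width": opening from 0.0 (shut) to 1.0 (fully open); "grasp_force": force on a finger pad.
Only numpy, scipy, OpenCV 4.12 (cv2) and the standard library are available. Lean on these libraries where they do the work, as an engineer would, in place of code of your own. Each camera call takes 0.05 s, during which the arm holds its last target. There are 200 camera calls.

### The job

Switch the scale on with its green key. Then lift the brass weight up off its hook (from then on leave the green key alone), stand it upright in the middle of the scale's blue pan, let go, and press the orange key while it stands there, to hold the reading. Finally pick the weight up again, this time by the loop on its top, and lower it gently, without dropping it, all the way down into the yellow socket; leave the dark weight hanging and the mouse, bottle and tumbler where they are.

Things in the scene. Friction and masses are not known exactly. Their poses are not given: they have to be found in the camera images.
- brass: brass weight, loose, 0.4 kg: cylinder 36 mm diameter, 45 mm tall, with a rigid rectangular loop on top. The loop is a strap 8 mm thick along x, 34 mm wide along y; its level top bar runs along y from 74 to 80 mm above the underside, the opening below it is 24 mm wide, 29 mm high. Origin: centre of the underside, z up. Starts hanging on one of two hooks, the hook through the loop along x
- dark: dark steel weight of the same shape and size, hanging on the other hook; it stays there. Origin: centre of its underside
- stand: fixed hook stand: white base 90 x 200 x 12 mm, two posts, a level rail along y (12 mm thick, top at 176 mm), 20 mm behind the origin. Two hooks, 8 mm thick bars with axis at height 170 mm, point from it to -x (to the robot); their upturned tips end 54 mm to -x of the origin and rise 7 mm above the bar. All is under 182 mm. Origin: centre of the underside
- hook_left (a point): point on top of the level bar of the hook at the stand's +y, 60 mm from the stand's middle, 174 mm above the table; a hanging loop rests here. The tip's end lies 34 mm from here to the stand's -x
- hook_right (a point): the same point of the hook at the stand's -y
- scale: fixed kitchen scale 230 mm (x) x 170 mm (y), 28 mm high: silver body, blue-green pan, black panel with display and two keys at its -x end (towards the robot). Origin: centre of the underside
- pan (a point): centre of the top face of the scale's flat pan (155 mm along x, 162 mm along y), 28 mm above the table
- on_key_top (a point): centre of the top of the round green key, 22 mm diameter, pressed straight down; 54 mm to the scale's +y
- hold_key_top (a point): centre of the top of the round orange key, 22 mm diameter, pressed straight down; 54 mm to the scale's -y
- on_key (a joint): travel of the green key in m: 0 up, 0.006 fully down (about 4 N)
- hold_key (a joint): travel of the orange key in m: 0 up, 0.006 fully down (about 4 N)
- case: fixed block with two round sockets side by side along its y, 88 x 164 mm, 55 mm high: yellow half at its +y, grey half at its -y. Origin: centre of the underside
- yellow_floor (a point): centre of the floor of the yellow socket, 7 mm above the table. The socket is a round hole of 43 mm diameter, 48 mm deep (mouth 55 mm above the table) with a 3 mm chamfer at the mouth
- mouse: black computer mouse, loose, 100 x 58 x 32 mm, a bystander. Origin: centre of its underside
- bottle: clear drinking bottle with pink cap, loose, 62 mm diameter, 150 mm tall, a bystander. Origin: centre of its underside
- tumbler: glass tumbler, loose, 68 mm diameter, 80 mm tall, a bystander. Origin: centre of its underside
Mind the look-alikes: they are no part of the job. Leave any red look-alike of the case alone.

How it is judged:
By the outcome, as a careful person would: the job done as asked, in the order asked, and still so for the second after the job is handed in, with the robot touching nothing.
It also fails if it takes over 72 s, if anything falls off the work surface, if the arm or the gripper's body presses on something with over 40 N, if the wrist force passes 120 N, or if a joint passes its speed limit or range.

## Working session

There is one attempt and no reset: what is moved stays moved. The work goes in short steps, Python scripts to look and compute and a tool call to move; the robot and the scene stay as the last step left them, time stands still between calls to the robot, and variables do not carry over. Pictures are saved under pics/ and viewed, at most 10 in all, crops included, and the job is handed in when it is done.

Besides the shell and the picture viewer there is one more tool, called as a command line: name --argument value ..., lists and objects as JSON in quotes. send_rows: Moves the arm, as the interface text tells. Its arguments: {"type":"object","properties":{"deltas":{"type":"string"},"claw":{"type":"number"},"force":{"type":"number"}},"required":["deltas"]}

```bash
mkdir -p pics
cat > h.py <<'E'
import numpy as np, cv2
from station import bot
def save(p,name,box=None,s=1):
    im=p["img"][:,:,::-1]
    if box: im=im[box[1]:box[3],box[0]:box[2]]
    cv2.imwrite("pics/"+name,cv2.resize(im,None,fx=s,fy=s,interpolation=cv2.INTER_CUBIC))
def pix(p,w):
    c=p["camera_from_world"]@np.append(w,1); return np.round([p["cx"]+p["fx"]*c[0]/-c[2],p["cy"]-p["fy"]*c[1]/-c[2]],1)
def world(p):
    d=p["depth"]; v,u=np.mgrid[:d.shape[0],:d.shape[1]]
    c=np.stack([(u-p["cx"])/p["fx"]*d,-(v-p["cy"])/p["fy"]*d,-d,np.ones_like(d)],-1)
    return (c@np.linalg.inv(p["camera_from_world"]).T)[...,:3]
E
python3 - <<'E'
from h import *
o=bot.get_obs(); print(o)
P={n:bot.read_camera(n) for n in("top","side")}
for n,p in P.items():
    save(p,n+"0.png"); print(n,[k for k in p], p["fx"],np.round(np.linalg.inv(p["camera_from_world"])[:3,3],3))
    for q in "brass dark stand hook_left hook_right scale pan on_key_top hold_key_top case yellow_floor mouse bottle tumbler".split():
        for r in bot.landmark_of(p,q)[:3]: print(n,q,round(r["confidence"],2),np.round(r["xyz"],3),pix(p,r["xyz"]))
E
```

```text
{'t': 0.0, 'q': array([-1.37110094,  0.47778193,  0.0223491 ,  1.55649932, -0.01154889,
        1.1093079 , -0.08308347]), 'joint_vel': array([1.27095182e-03, 9.51257533e-05, 3.07839419e-04, 3.24161358e-04,
       5.34652460e-04, 7.87975331e-04, 5.00023379e-04]), 'joint_torque': array([ 7.37883929e-04, -5.96437311e+01,  1.60761729e+00, -2.81200576e+01,
        1.23029601e-02,  9.27430432e-03, -1.86153744e-05]), 'eef_pos': array([0.20432627, 0.64271674, 0.24901783]), 'tool_rot': array([-9.37258610e-05,  1.53287139e-01,  9.88181249e-01, -9.29774286e-04]), 'contact_force': array([ 0.81564583,  0.50632958, -0.05731669]), 'torque': array([0.04123293, 0.01536785, 0.0259456 ]), 'grasp_force': 0.0, 'gripper_width': 0.9970229338458804}
top ['img', 'depth', 'fx', 'fy', 'cx', 'cy', 'camera_from_world', 'shot'] 409.19534900731657 [ 0.495 -0.088  1.056]
top brass 0.69 [ 0.672 -0.067  0.104] [272.9 161. ]
top dark 0.74 [0.681 0.048 0.098] [224.8 157.3]
top hook_left 0.94 [0.68  0.051 0.174] [218.4 151.1]
top hook_left 0.17 [0.68  0.045 0.098] [225.9 157.6]
top hook_right 0.6 [ 0.665 -0.071  0.172]
[... 1458 characters left out ...]
 0.42 [ 0.422  0.025 -0.006] [216.2 226.1]
side on_key_top 0.38 [0.449 0.306 0.044] [192.2 141.8]
side hold_key_top 0.58 [0.477 0.204 0.04 ] [212.8 162.7]
side case 0.97 [ 0.328 -0.302 -0.001] [224.  356.2]
side case 0.65 [ 0.474 -0.486 -0.002] [328.7 414.1]
side case 0.57 [ 0.514 -0.255  0.   ] [295.  303.6]
side yellow_floor 0.81 [ 0.517 -0.218  0.006] [289.4 287.9]
side yellow_floor 0.73 [ 0.465 -0.446  0.005] [315.  394.9]
side yellow_floor 0.49 [0.581 0.283 0.025] [238.  139.1]
side mouse 0.89 [ 0.422  0.025 -0.005] [216.4 225.9]
side bottle 0.84 [0.733 0.245 0.003] [289.3 138.9]
side tumbler 0.78 [ 0.751 -0.221  0.002] [376.5 255.1]
side tumbler 0.5 [ 0.546  0.27  -0.002] [229.4 151.8]
```

View pics/top0.png

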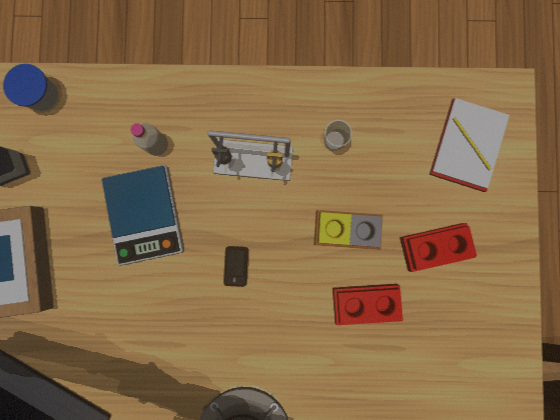

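View pics/side0.png

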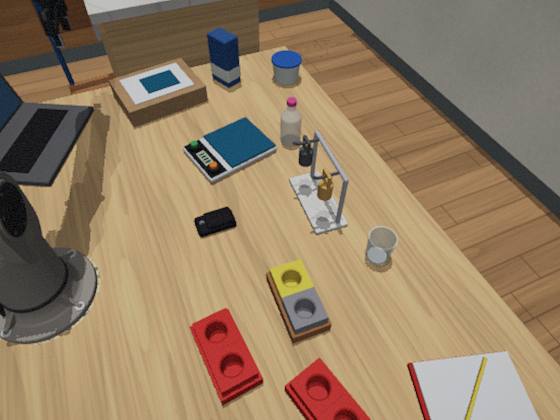

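Top view: brass at (273,160) on the right hook, dark at (224,157), scale at (143,214), case at (348,229) with its yellow half left. The look-alikes are the red cases at (438,247) and (368,304), plus the dark weight. I choose the brass one at (273,160), the yellow socket at (334,229), and the green key at (124,252). Next I refine these poses with depth and take a close crop.

```bash
cat > m.py <<'E'
from h import *
P={n:bot.read_camera(n) for n in("top","side")}
def rect(pts): 
    r=cv2.minAreaRect((pts[:,:2]*1000).astype(np.float32)); return np.round(r[0],1),np.round(r[1],1),round(r[2],2)
A={n:world(p) for n,p in P.items()}
def reg(n,c,rad,z0,z1):
    w=A[n]; m=(np.hypot(w[...,0]-c[0],w[...,1]-c[1])<rad)&(w[...,2]>z0)&(w[...,2]<z1)&(P[n]["depth"]>0); return w[m],m
for n in P:
    for nm,c,rad,a,b in [("scale",(.549,.267),.16,.018,.05),("pan",(.58,.278),.06,.015,.05),("case",(.515,-.257),.11,.048,.062),("rail",(.70,-.012),.13,.168,.186),
         ("gkey",(.4515,.304),.02,.02,.06),("okey",(.4755,.2),.02,.02,.06),("brasstop",(.670,-.069),.022,.168,.19),("brassbody",(.672,-.068),.025,.13,.150)]:
        w,m=reg(n,c,rad,a,b)
        if len(w)<4: print(n,nm,len(w)); continue
        print(n,nm,len(w),*rect(w),"z pct",np.round(np.percentile(w[:,2],[5,50,95]),4),"mean",np.round(w.mean(0),4))
    # colored keys
    hsv=cv2.cvtColor(P[n]["img"],cv2.COLOR_RGB2HSV).astype(int)
    for nm,c,h0,h1 in [("green",(.4515,.304),45,85),("orange",(.4755,.2),5,20),("brasscol",(.67,-.069),13,30)]:
        w=A[n]; m=(np.hypot(w[...,0]-c[0],w[...,1]-c[1])<.03)&(hsv[...,0]>=h0)&(hsv[...,0]<=h1)&(hsv[...,1]>110)&(hsv[...,2]>60)&(w[...,2]>.015)
        v,u=np.nonzero(m); print(n,nm,m.sum(),np.round(w[m].mean(0),4),np.round(np.percentile(w[m],[5,95],axis=0),3).tolist(),u.mean(),v.mean())
E
cat m.py - > /tmp/a.py <<'E'
a=cv2.resize(P["top"]["img"][125:265,95:345][:,:,::-1],None,fx=3,fy=3,interpolation=cv2.INTER_CUBIC)
cv2.imwrite("pics/crop1.png",a)
R=bot.get_obs()["tool_rot"]; from scipy.spatial.transform import Rotation as Ro
print(Ro.from_quat(R[[1,2,3,0]]).as_matrix().round(4))
E
PYTHONPATH=. python3 /tmp/a.py
```

```text
Traceback (most recent call last):
  File "h.py", line 1, in <module>
    import numpy as np, cv2
ModuleNotFoundError: No module named 'cv2'
```

```bash
cp /tmp/a.py a.py; python3 a.py
```

```text
top scale 5582 [565.3 272.1] [263.8 167.8] 12.4 z pct [0.0192 0.0269 0.0316] mean [0.5493 0.2673 0.0263]
top pan 1752 [579.6 277.2] [117.2 119.3] 66.33 z pct [0.0243 0.0275 0.0307] mean [0.5799 0.2777 0.0275]
top case 1421 [ 515.6 -255.5] [151.1  75.1] 86.47 z pct [0.0512 0.0545 0.0576] mean [ 0.5155 -0.2553  0.0545]
top rail 774 [680.6 -10.5] [180.7  79.1] 85.52 z pct [0.1706 0.1747 0.1803] mean [ 0.6971 -0.0119  0.175 ]
top gkey 195 [451.5 303.1] [35.8 36.3] 47.05 z pct [0.0251 0.0322 0.0426] mean [0.4517 0.3007 0.0336]
top okey 179 [475.9 198.6] [35.  35.7] 0.42 z pct [0.0276 0.0324 0.0426] mean [0.4758 0.1972 0.0341]
top brasstop 124 [670.  -69.2] [36.7 31.6] 33.13 z pct [0.1702 0.176  0.1811] mean [ 0.671  -0.0694  0.1762]
top brassbody 92 [672.9 -71.1] [31.5 32.9] 76.12 z pct [0.1355 0.1439 0.1476] mean [ 0.6687 -0.07    0.1433]
top green 56 [0.4517 0.3022 0.0407] [[0.443, 0.294, 0.038], [0.46, 0.31, 0.043]] 123.23214285714286 252.375
top orange 68 [0.4752 0.1971 0.0399] [[0.466, 0.189, 0.032], [0.484, 0.206, 0.044]] 166.0 243.35294117647058
top brasscol 159 [ 0.6695 -0.0715  0
[... 671 characters left out ...]
 pct [0.0238 0.035  0.0455] mean [0.4738 0.1934 0.0363]
side brasstop 114 [671.2 -72.6] [34.4 31. ] 35.95 z pct [0.1698 0.1764 0.1827] mean [ 0.6716 -0.0724  0.1768]
side brassbody 159 [674.6 -72.4] [31.9 34.1] 79.04 z pct [0.1327 0.1456 0.1482] mean [ 0.6708 -0.0752  0.1432]
side green 39 [0.4518 0.2984 0.0416] [[0.444, 0.291, 0.035], [0.461, 0.307, 0.046]] 193.94871794871796 143.56410256410257
side orange 60 [0.4751 0.1937 0.0408] [[0.466, 0.185, 0.033], [0.485, 0.204, 0.046]] 213.1 165.05
side brasscol 332 [ 0.6699 -0.0772  0.1435] [[0.658, -0.088, 0.111], [0.682, -0.058, 0.181]] 325.20180722891564 185.96987951807228
[[-0.953  0.303  0.   ]
 [ 0.303  0.953  0.   ]
 [-0.     0.    -1.   ]]
```

View pics/crop1.png

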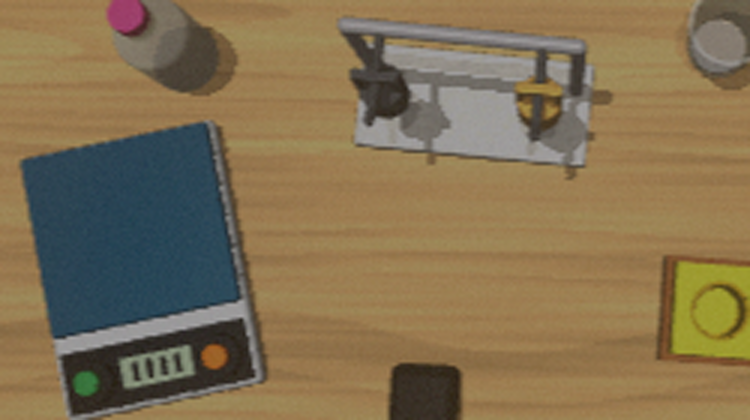

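The crop confirms it: the brass loop is on the hook at crop (540,95), the dark weight at (378,90), the green key at (86,383) and the orange at (213,356).

```bash
cat >> h.py <<'E'
from scipy.spatial.transform import Rotation as Ro
def deltas(targets):
    """targets: (x,y,z,yaw_deg); each from the previous; in tool axes/mm"""
    o=bot.get_obs(); q=o["tool_rot"]; R=Ro.from_quat(q[[1,2,3,0]]).as_matrix(); p=o["eef_pos"]
    a=np.degrees(np.arctan2(-R[0,1],R[1,1])); print("t",round(o["t"],2),"at",p.round(4),"yaw",a.round(2),"tilt",np.degrees(np.arccos(-R[2,2])).round(2),"q7",o["q"][6].round(2),"F",o["contact_force"].round(1),"w",round(o["gripper_width"],3))
    for x,y,z,b in targets:
        c=np.array([x,y,z]); print((R.T@(c-p)*1000).round(1),"spin",round(a-b,2))
        p=c; R=Ro.from_euler("z",b,degrees=True).as_matrix()@np.diag([-1,1,-1]); a=b
E
python3 -c "
from h import *
deltas([(.4515,.301,.10,-4.7),(.4515,.301,.062,-4.7)])"
```

```text
t 1.6 at [0.2045 0.6433 0.25  ] yaw -17.64 tilt 0.0 q7 -0.08 F [-0.3  1.2 -0.1] w 1.0
[-339.1 -251.4  150. ] spin -12.94
[ 0.  0. 38.] spin 0.0
```

send_rows --deltas "-170 -126 75 0;-170 -126 75 0;-170 -126 75 0;-170 -126 75 0;-170 -126 75 0" --claw 0

```text
t: 2.1
eef_pos: [0.3433, 0.4507, 0.1662]
tool_rot: [0.0, 0.153, 0.988, 0.0]
contact_force: [1.4, 0.5, -0.5]
gripper_width: 0.141
grasp_force: 0.0
```

I wrote millimetres where the tool takes metres. The per-row cap kept it harmless and the arm ended up near the intended point. From here on I use metres.

```bash
sed -i 's/\*1000).round(1),"spin"/).round(4),"spin"/' h.py; python3 -c "
from h import *
deltas([(.4515,.301,.10,-4.7),(.4515,.301,.062,-4.7)])"
```

```text
t 2.1 at [0.3433 0.4507 0.1662] yaw -17.62 tilt 0.05 q7 0.26 F [ 1.4  0.5 -0.5] w 0.141
[-0.1484 -0.11    0.0662] spin -12.92
[0.    0.    0.038] spin 0.0
```

send_rows --deltas "-0.136 -0.1 0.06 -12.9;-0.136 -0.1 0.06 -12.9;-0.136 -0.1 0.06 -12.9;-0.136 -0.1 0.06 -12.9;-0.136 -0.1 0.06 -12.9"

```text
t: 2.6
eef_pos: [0.4442, 0.3102, 0.1052]
tool_rot: [-0.0, 0.045, 0.999, -0.002]
contact_force: [-0.2, 0.6, -0.7]
gripper_width: 0.0
grasp_force: 0.0
```

```bash
python3 -c "
from h import *
deltas([(.4515,.301,.10,-4.7),(.4515,.301,.062,-4.7)])"
```

```text
t 2.6 at [0.4442 0.3102 0.1052] yaw -5.19 tilt 0.22 q7 0.78 F [-0.2  0.6 -0.7] w 0.0
[-0.0082 -0.0085  0.0053] spin -0.49
[0.    0.    0.038] spin 0.0
```

send_rows --deltas "0 0 0.01 0;0 0 0.01 0"

```text
t: 2.8
eef_pos: [0.4404, 0.3169, 0.0956]
tool_rot: [-0.001, 0.04, 0.999, -0.0]
contact_force: [-1.3, -0.9, 0.4]
gripper_width: -0.003
grasp_force: 0.0
```

```bash
python3 -c "
from h import *
deltas([(.4515,.301,.08,-4.7),(.4515,.301,.062,-4.7)])"
```

```text
t 2.8 at [0.4404 0.3169 0.0956] yaw -4.61 tilt 0.08 q7 0.78 F [-1.3 -0.9  0.4] w -0.003
[-0.0124 -0.0149  0.0156] spin 0.09
[0.    0.    0.018] spin 0.0
```

send_rows --deltas "-0.012 -0.015 0.015 0;-0.012 -0.015 0.015 0;-0.012 -0.015 0.033 0;-0.012 -0.015 0.04 0;-0.012 -0.015 0.04 0"

```text
t: 3.3
eef_pos: [0.4514, 0.3012, 0.0563]
tool_rot: [-0.001, 0.04, 0.999, 0.0]
contact_force: [-2.1, 1.4, 3.1]
gripper_width: -0.002
grasp_force: 1.5
```

send_rows --deltas "0 0 0.003 0;0 0 0.005 0;0 0 0.005 0"

```text
t: 3.6
eef_pos: [0.4519, 0.3012, 0.0543]
tool_rot: [-0.0, 0.041, 0.999, 0.001]
contact_force: [-8.6, -2.5, 27.4]
gripper_width: 0.002
grasp_force: 13.4
```

send_rows --deltas "0 0 -0.01 0;0 0 -0.06 0;0 0 -0.11 0;0 0 -0.15 0;0 0 -0.2 0" --claw 0.8

```text
t: 4.1
eef_pos: [0.4515, 0.2992, 0.253]
tool_rot: [-0.0, 0.041, 0.999, -0.0]
contact_force: [0.5, -0.2, -1.0]
gripper_width: 0.801
grasp_force: 0.0
```

```bash
python3 -c "
from h import *
p=bot.read_camera('top'); save(p,'disp1.png',(95,195,195,270),6)
deltas([(.671,-.070,.25,-4.7)])"
```

```text
t 4.15 at [0.4553 0.3019 0.2621] yaw -4.76 tilt 0.71 q7 0.8 F [2.8 0.9 5.9] w 0.801
[-0.2457 -0.3528  0.0112] spin -0.06
```

View pics/disp1.png

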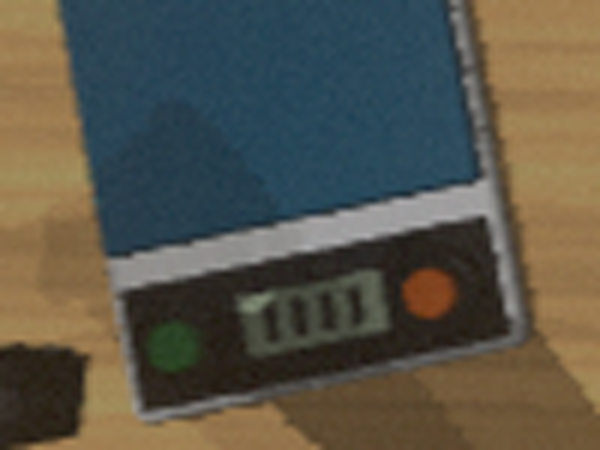

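The keys and display show clearly, with the green key back up after bottoming at 27 N. Next I go to the brass weight.

send_rows --deltas "-0.12 -0.18 0.01 0;-0.12 -0.18 0.01 0;-0.12 -0.18 0.01 0;-0.12 -0.18 0.01 0;-0.12 -0.18 0.01 0"

```text
t: 4.65
eef_pos: [0.559, 0.1041, 0.2417]
tool_rot: [0.001, 0.045, 0.999, -0.001]
contact_force: [-0.4, 0.0, 0.2]
gripper_width: 0.8
grasp_force: 0.0
```

send_rows --deltas "-0.12 -0.17 0 0;-0.12 -0.17 0 0;-0.12 -0.17 0 0;-0.12 -0.17 0 0;-0.12 -0.17 0 0"

```text
t: 5.15
eef_pos: [0.664, -0.0768, 0.2416]
tool_rot: [0.001, 0.046, 0.999, -0.002]
contact_force: [-0.5, -0.5, -0.4]
gripper_width: 0.799
grasp_force: 0.0
```

send_rows --deltas "0 0 0 0;0 0 0 0;0 0 0 0"

```text
t: 5.45
eef_pos: [0.6622, -0.0662, 0.2414]
tool_rot: [-0.0, 0.04, 0.999, 0.001]
contact_force: [-0.1, 0.2, -0.3]
gripper_width: 0.799
grasp_force: 0.0
```

```bash
python3 m.py | grep brass; python3 -c "
from h import *
p=bot.read_camera('side'); save(p,'s2.png',(270,80,410,240),4)
deltas([(.671,-.070,.22,-4.7),(.671,-.070,.137,-4.7)])"
```

```text
top brasstop 0
top brassbody 0
t 5.6 at [ 0.6624 -0.0671  0.2417] yaw -4.61 tilt 0.04 q7 1.6 F [0.  0.1 0.1] w 0.798
[-0.0088 -0.0022  0.0217] spin 0.09
[0.    0.    0.083] spin 0.0m.py:18: RuntimeWarning: Mean of empty slice.
  v,u=np.nonzero(m); print(n,nm,m.sum(),np.round(w[m].mean(0),4),np.round(np.percentile(w[m],[5,95],axis=0),3).tolist(),u.mean(),v.mean())
  ret = um.true_divide(
Traceback (most recent call last):
  File "m.py", line 18, in <module>
    v,u=np.nonzero(m); print(n,nm,m.sum(),np.round(w[m].mean(0),4),np.round(np.percentile(w[m],[5,95],axis=0),3).tolist(),u.mean(),v.mean())
                                                                            ~~~~~~~~~~~~~^^^^^^^^^^^^^^^^^^^^
IndexError: index -1 is out of bounds for axis 0 with size 0
```

View pics/s2.png

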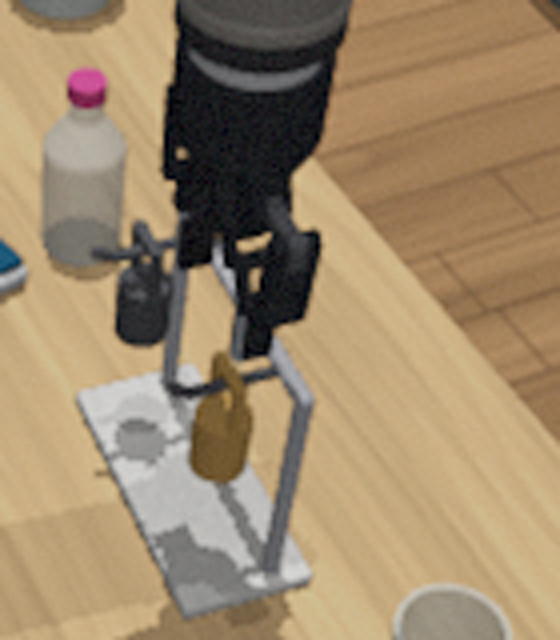

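The gripper is above the brass weight (crop 220,420), with the post and rail clear of the fingers.

send_rows --deltas "-0.01 -0.003 0 0;-0.01 -0.003 0.02 0;-0.01 -0.003 0.04 0;-0.01 -0.003 0.06 0"

```text
t: 6.0
eef_pos: [0.6732, -0.0726, 0.181]
tool_rot: [0.0, 0.041, 0.999, -0.0]
contact_force: [-0.1, -0.6, -0.4]
gripper_width: 0.8
grasp_force: 0.0
```

send_rows --deltas "0 0 0.02 0;0 0 0.035 0;0 0 0.044 0;0 0 0.044 0;0 0 0.044 0"

```text
t: 6.5
eef_pos: [0.673, -0.0727, 0.138]
tool_rot: [0.0, 0.041, 0.999, -0.0]
contact_force: [-0.2, -0.2, 0.3]
gripper_width: 0.799
grasp_force: 0.0
```

```bash
python3 -c "
from h import *
deltas([(.672,-.071,.137,-4.7)])"
```

```text
t 6.5 at [ 0.673  -0.0727  0.138 ] yaw -4.74 tilt 0.05 q7 1.62 F [-0.2 -0.2  0.3] w 0.799
[0.0011 0.0017 0.001 ] spin -0.04
```

Close on the body.

send_rows --deltas "0 0.001 0.001 0;0 0.001 0.001 0;0 0.001 0.001 0;0 0.001 0.001 0;0 0.001 0.001 0" --claw 0 --force 40

```text
t: 7.0
eef_pos: [0.6732, -0.0713, 0.1374]
tool_rot: [0.001, 0.041, 0.999, 0.0]
contact_force: [-1.0, 1.5, 6.3]
gripper_width: 0.408
grasp_force: 40.0
```

send_rows --deltas "0 0 0 0;0 0 0 0;0 0 -0.004 0;0 0 -0.009 0;0 0 -0.014 0"

```text
t: 7.5
eef_pos: [0.6717, -0.0719, 0.1499]
tool_rot: [-0.001, 0.041, 0.999, -0.0]
contact_force: [0.6, 0.1, -4.8]
gripper_width: 0.41
grasp_force: 40.1
```

send_rows --deltas "0 0 0 0;0.008 0 0 0;0.016 0 0 0;0.024 0 0 0;0.032 0 0 0"

```text
t: 8.0
eef_pos: [0.6395, -0.0689, 0.1503]
tool_rot: [-0.0, 0.041, 0.999, 0.0]
contact_force: [-0.2, 0.4, -4.2]
gripper_width: 0.405
grasp_force: 40.1
```

send_rows --deltas "0.006 0 0 0;0.012 0 0 0;0.02 0 0 0;0.03 0 0 0;0.04 0 0 0"

```text
t: 8.5
eef_pos: [0.5998, -0.0657, 0.1504]
tool_rot: [-0.0, 0.041, 0.999, -0.0]
contact_force: [-0.4, 0.1, -4.6]
gripper_width: 0.411
grasp_force: 40.1
```

```bash
python3 -c "
from h import *
p=bot.read_camera('side'); save(p,'s3.png',(270,80,410,240),4)
deltas([(.58,.277,.25,12.2)])"
```

```text
t 8.55 at [ 0.5979 -0.0657  0.1502] yaw -4.75 tilt 0.15 q7 1.61 F [-3.7  0.  -3.6] w 0.41
[ 0.0465  0.34   -0.0996] spin -16.95
```

View pics/s3.png

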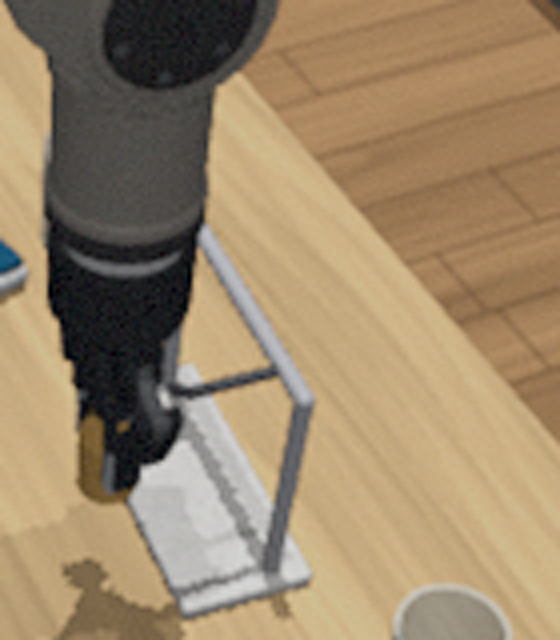

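It's off the hook and held, with the brass at crop (105,460). I raise it and carry it to the pan.

send_rows --deltas "0.02 0 -0.04 0;0.03 0.01 -0.08 0;0.045 0.05 -0.1 0;0.045 0.1 -0.1 0;0.045 0.14 -0.1 0"

```text
t: 9.05
eef_pos: [0.5674, 0.0803, 0.252]
tool_rot: [0.001, 0.041, 0.999, 0.001]
contact_force: [0.7, 0.5, -5.2]
gripper_width: 0.405
grasp_force: 41.9
```

send_rows --deltas "0 0.045 0 0;0 0.09 0 0;0 0.135 0 0;0 0.17 0 0;0 0.19 0 0"

```text
t: 9.55
eef_pos: [0.5821, 0.2711, 0.2502]
tool_rot: [-0.0, 0.039, 0.999, 0.001]
contact_force: [-0.4, -0.3, -4.4]
gripper_width: 0.406
grasp_force: 41.9
```

send_rows --deltas "0 0 0 0;0 0 0 0;0 0 0 0"

```text
t: 9.85
eef_pos: [0.5836, 0.2644, 0.2504]
tool_rot: [0.0, 0.043, 0.999, -0.001]
contact_force: [0.3, -0.6, -4.6]
gripper_width: 0.406
grasp_force: 41.9
```

```bash
python3 -c "
from h import *
p=bot.read_camera('top')
for r in bot.landmark_of(p,'brass')[:2]: print(r['confidence'],r['xyz'])
p=bot.read_camera('side')
for r in bot.landmark_of(p,'brass')[:2]: print(r['confidence'],r['xyz'])
hsv=cv2.cvtColor(p['img'],cv2.COLOR_RGB2HSV).astype(int); w=world(p)
e=bot.get_obs()['eef_pos']; m=(hsv[...,0]>=13)&(hsv[...,0]<=30)&(hsv[...,1]>110)&(np.linalg.norm(w-e,axis=-1)<.07)
print(m.sum(),w[m].min(0),w[m].max(0))
print(bot.get_obs()['q'])
deltas([(.58,.277,.10,-4.7)])"
```

```text
0.46 [0.5844, 0.2663, 0.2181]
0.46 [0.586, 0.2654, 0.2095]
108 [0.56780035 0.21867372 0.21675836] [0.5961115  0.27917274 0.30592865]
[-0.61429891  0.42087966  0.12163918  1.64773205 -0.05595999  1.07641819
  1.0097205 ]
t 10.05 at [0.5834 0.2655 0.2506] yaw -4.84 tilt 0.02 q7 1.01 F [ 0.2  0.8 -4.5] w 0.408
[0.0044 0.0112 0.1506] spin -0.14
```

send_rows --deltas "0.004 0.011 0.05 0;0.004 0.011 0.1 0;0.004 0.011 0.15 0;0.004 0.011 0.172 0;0.004 0.011 0.177 0"

```text
t: 10.55
eef_pos: [0.5779, 0.2765, 0.0699]
tool_rot: [-0.003, 0.042, 0.999, -0.002]
contact_force: [-0.9, -0.7, -3.7]
gripper_width: 0.411
grasp_force: 41.6
```

send_rows --deltas "0 0 0.002 0;0 0 0.004 0;0 0 0.006 0;0 0 0.007 0;0 0 0.008 0"

```text
t: 11.05
eef_pos: [0.5805, 0.2784, 0.0663]
tool_rot: [0.001, 0.041, 0.999, 0.0]
contact_force: [0.1, 0.2, -4.3]
gripper_width: 0.411
grasp_force: 41.6
```

send_rows --deltas "0 -0.001 0.001 0;0 -0.001 0.002 0;0 -0.001 0.003 0"

```text
t: 11.35
eef_pos: [0.581, 0.2782, 0.0656]
tool_rot: [0.001, 0.041, 0.999, 0.001]
contact_force: [-7.8, -1.9, 22.3]
gripper_width: 0.405
grasp_force: 42.3
```

send_rows --deltas "0 0 0.001 0;0 0 0.002 0"

```text
t: 11.55
eef_pos: [0.5813, 0.2781, 0.0653]
tool_rot: [0.001, 0.041, 0.999, 0.001]
contact_force: [-11.2, -5.1, 36.2]
gripper_width: 0.407
grasp_force: 43.4
```

send_rows --deltas "0 0 -0.002 0;0 0 -0.0035 0;0 0 -0.004 0"

```text
t: 11.85
eef_pos: [0.5809, 0.278, 0.0656]
tool_rot: [0.001, 0.041, 0.999, 0.001]
contact_force: [-0.2, 0.2, 2.2]
gripper_width: 0.404
grasp_force: 40.5
```

send_rows --deltas "0 0 0 0;0 0 0 0;0 0 0 0;0 0 0 0" --claw 0.8

```text
t: 12.25
eef_pos: [0.5799, 0.2769, 0.0641]
tool_rot: [-0.0, 0.041, 0.999, -0.0]
contact_force: [-0.5, 0.5, -0.3]
gripper_width: 0.803
grasp_force: 0.0
```

send_rows --deltas "0 0 -0.02 0;0 0 -0.05 0;0 0 -0.09 0;0 0 -0.13 0;0 0 -0.13 0"

```text
t: 12.75
eef_pos: [0.5833, 0.2785, 0.2007]
tool_rot: [0.004, 0.042, 0.999, 0.003]
contact_force: [0.8, 0.3, 0.5]
gripper_width: 0.8
grasp_force: 0.0
```

```bash
python3 -c "
from h import *
deltas([(.475,.195,.12,-4.7),(.475,.195,.065,-4.7)])"
```

```text
t 12.75 at [0.5833 0.2785 0.2007] yaw -4.77 tilt 0.6 q7 1.0 F [0.8 0.3 0.5] w 0.8
[ 0.1016 -0.0927  0.0793] spin -0.07
[0.    0.    0.055] spin 0.0
```

send_rows --deltas "0.033 -0.03 0 0;0.066 -0.06 0 0;0.1 -0.09 0.02 0;0.1 -0.09 0.055 0;0.1 -0.09 0.075 0" --claw 0

```text
t: 13.25
eef_pos: [0.4707, 0.1942, 0.1177]
tool_rot: [-0.001, 0.042, 0.999, -0.001]
contact_force: [0.8, 0.7, 0.6]
gripper_width: 0.001
grasp_force: 0.0
```

send_rows --deltas "0 0 0 0;0 0 0 0"

```text
t: 13.45
eef_pos: [0.473, 0.1958, 0.1195]
tool_rot: [-0.0, 0.041, 0.999, -0.0]
contact_force: [0.9, -0.1, 0.6]
gripper_width: -0.001
grasp_force: 0.0
```

Run:
```python
from h import *
deltas([(.475,.195,.065,-4.7)])
for n in("top","side"):
    p=bot.read_camera(n); w=world(p); hsv=cv2.cvtColor(p['img'],cv2.COLOR_RGB2HSV).astype(int)
    if n=="side": save(p,"s4.png",(170,90,310,195),5)
    for r in bot.landmark_of(p,'brass')[:2]: print(n,r['confidence'],r['xyz'])
    near=np.hypot(w[...,0]-.58,w[...,1]-.277)<.035
    for nm,m in [("top bar",near&(w[...,2]>.095)&(w[...,2]<.118)),("body top",near&(w[...,2]>.066)&(w[...,2]<.078))]:
        q=w[m]
        if len(q)<5: print(nm,len(q)); continue
        r=cv2.minAreaRect((q[:,:2]*1000).astype(np.float32)); print(nm,len(q),q.mean(0).round(4),q.max(0)[2],np.round(r[0],1),np.round(r[1],1),round(r[2],1))
```

```text
t 13.45 at [0.473  0.1958 0.1195] yaw -4.73 tilt 0.04 q7 1.03 F [ 0.9 -0.1  0.6] w -0.001
[-0.0021 -0.0006  0.0545] spin -0.03
top 0.66 [0.7336, 0.2395, -0.0046]
top 0.56 [0.5786, 0.2803, 0.0325]
top bar 59 [0.5812 0.2756 0.1061] 0.11058198574495415 [581.5 276.7] [33.9  7.7] 86.1
body top 130 [0.5807 0.2748 0.0723] 0.0776441707296135 [581.2 275. ] [31.3 34.7] 77.7
side 0.67 [0.5796, 0.2786, 0.026]
top bar 39 [0.5824 0.2729 0.107 ] 0.11251135471659857 [582.9 276.5] [35.3  8.7] 83.3
body top 81 [0.5809 0.2711 0.0732] 0.07796381441487665 [582.8 273.5] [29.6 34.4] 83.3
```

View pics/s4.png

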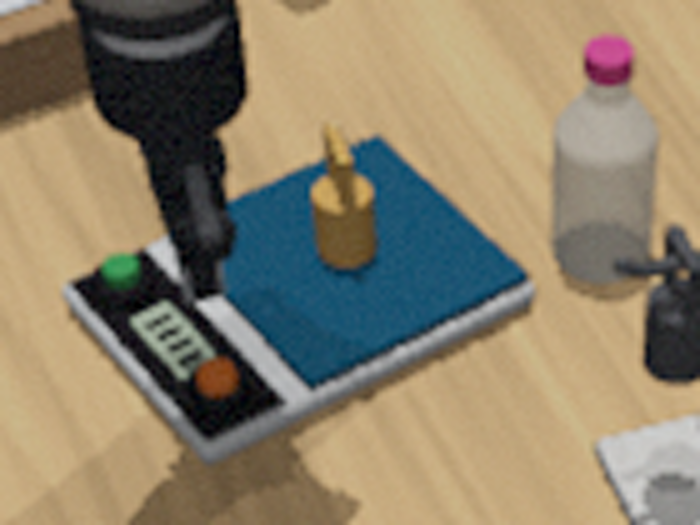

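The weight stands upright at the middle of the pan (crop 345,225). Next I press the orange key (crop 217,377).

send_rows --deltas "-0.002 0 0.03 0;-0.002 0 0.05 0;-0.002 0 0.058 0;-0.002 0 0.064 0;-0.002 0 0.067 0"

```text
t: 14.15
eef_pos: [0.475, 0.1956, 0.054]
tool_rot: [-0.0, 0.041, 0.999, -0.0]
contact_force: [-12.4, -4.8, 43.4]
gripper_width: 0.0
grasp_force: 21.3
```

send_rows --deltas "0 0 0.001 0;0 0 0.001 0"

```text
t: 14.35
eef_pos: [0.4749, 0.1956, 0.0543]
tool_rot: [-0.0, 0.042, 0.999, 0.0]
contact_force: [-8.8, -3.1, 26.8]
gripper_width: 0.002
grasp_force: 13.9
```

send_rows --deltas "0 0 -0.02 0;0 0 -0.06 8;0 0 -0.1 16;0 0 -0.14 24;0 0 -0.145 30" --claw 0.5

```text
t: 14.85
eef_pos: [0.478, 0.197, 0.2024]
tool_rot: [0.003, 0.301, 0.954, 0.004]
contact_force: [0.1, -1.1, -1.0]
gripper_width: 0.499
grasp_force: 0.0
```

send_rows --deltas "0 0 0 8;0 0 0 16;0 0 0 24;0 0 0 32;0 0 0 40"

```text
t: 15.35
eef_pos: [0.4754, 0.1958, 0.1976]
tool_rot: [0.0, 0.609, 0.793, 0.001]
contact_force: [-0.2, 0.5, 0.9]
gripper_width: 0.498
grasp_force: 0.0
```

send_rows --deltas "0 0 0 8;0 0 0 16;0 0 0 20;0 0 0 20;0 0 0 20"

```text
t: 15.85
eef_pos: [0.4751, 0.1958, 0.1971]
tool_rot: [-0.0, 0.735, 0.678, 0.001]
contact_force: [-0.2, 0.1, -0.2]
gripper_width: 0.502
grasp_force: 0.0
```

Run:
```python
from h import *
deltas([(.582,.2765,.18,-95),(.582,.2765,.098,-95)])
p=bot.read_camera('top'); w=world(p)
q=w[(np.hypot(w[...,0]-.58,w[...,1]-.277)<.035)&(w[...,2]>.095)&(w[...,2]<.118)]
print(len(q)); r=cv2.minAreaRect((q[:,:2]*1000).astype(np.float32)) if len(q)>5 else 0; print(r)
```

```text
t 15.85 at [0.4751 0.1958 0.1971] yaw -94.61 tilt 0.07 q7 -0.43 F [-0.2  0.1 -0.2] w 0.502
[0.089  0.1    0.0173] spin 0.39
[0.    0.    0.082] spin 0
58
((581.4463500976562, 276.77392578125), (35.25647735595703, 7.915406227111816), 85.36786651611328)
```

send_rows --deltas "0.03 0.033 0 0;0.06 0.066 0 0;0.089 0.1 0 0;0.089 0.1 0 0;0.089 0.1 0.01 0"

```text
t: 16.4
eef_pos: [0.5831, 0.2765, 0.1868]
tool_rot: [0.0, 0.735, 0.678, 0.001]
contact_force: [0.6, -0.6, -0.7]
gripper_width: 0.501
grasp_force: 0.0
```

send_rows --deltas "0 0 0.03 0;0 0 0.05 0;0 0 0.07 0;0 0 0.085 0;0 0 0.088 0"

```text
t: 16.9
eef_pos: [0.5801, 0.2748, 0.0965]
tool_rot: [-0.001, 0.736, 0.677, -0.002]
contact_force: [-0.7, 0.3, 1.3]
gripper_width: 0.501
grasp_force: 0.0
```

Run:
```python
from h import *
deltas([(.5815,.2767,.098,-94.6)])
```

```text
t 16.9 at [0.5801 0.2748 0.0965] yaw -94.75 tilt 0.22 q7 -0.36 F [-0.7  0.3  1.3] w 0.501
[ 0.002   0.0012 -0.0015] spin -0.15
```

send_rows --deltas "0.001 0.001 -0.002 0;0.001 0.001 -0.002 0;0.001 0.001 -0.002 0"

```text
t: 17.2
eef_pos: [0.5837, 0.2772, 0.1017]
tool_rot: [0.0, 0.736, 0.677, 0.001]
contact_force: [-0.0, 0.6, 1.0]
gripper_width: 0.501
grasp_force: 0.0
```

send_rows --deltas "0 0 0 0;0 0 0 0;0 0 0 0;0 0 0 0;0 0 0 0" --claw 0 --force 40

```text
t: 17.7
eef_pos: [0.583, 0.2771, 0.1008]
tool_rot: [-0.0, 0.736, 0.677, 0.0]
contact_force: [-1.4, -0.5, 4.1]
gripper_width: 0.079
grasp_force: 39.1
```

send_rows --deltas "0 0 0 0;0 0 -0.01 0;0 0 -0.02 0;0 0 -0.04 0;0 0 -0.06 0"

```text
t: 18.2
eef_pos: [0.5826, 0.2765, 0.1609]
tool_rot: [0.0, 0.736, 0.677, -0.001]
contact_force: [0.7, 0.3, -3.8]
gripper_width: 0.084
grasp_force: 39.3
```

send_rows --deltas "0 0 -0.04 0;0 0 -0.06 0;0 0 -0.065 0"

```text
t: 18.5
eef_pos: [0.5845, 0.2771, 0.2287]
tool_rot: [0.001, 0.736, 0.677, 0.003]
contact_force: [0.7, 0.7, -3.6]
gripper_width: 0.08
grasp_force: 39.4
```

Run:
```python
from h import *
for n in("top","side"):
    p=bot.read_camera(n); w=world(p)
    hsv=cv2.cvtColor(p['img'],cv2.COLOR_RGB2HSV).astype(int)
    for r in bot.landmark_of(p,'yellow_floor')[:1]: print(n,r['confidence'],r['xyz'])
    # rim: intersect pixel rays with z=.055 plane; hole = pixels deeper than rim
    Ci=np.linalg.inv(p["camera_from_world"]); o=Ci[:3,3]; d=w-o; k=(.055-o[2])/d[...,2]; X=o+d*k[...,None]
    near=np.hypot(X[...,0]-.516,X[...,1]+.22)<.032
    hole=near&(w[...,2]<.0475)&(p["depth"]>0)
    h=cv2.convexHull((X[hole][:,:2]*10000).astype(np.float32)); c,r=cv2.minEnclosingCircle(h); print(n,hole.sum(),"hole at rim plane",np.round(np.array(c)/10,1),r/10, cv2.fitEllipse(h) if len(h)>5 else 0)
    top=(abs(w[...,2]-.055)<.008)&(np.hypot(w[...,0]-.516,w[...,1]+.256)<.12)
    yel=top&(hsv[...,0]>22)&(hsv[...,0]<36)&(hsv[...,1]>150)
    rr=cv2.minAreaRect((X[yel][:,:2]*1000).astype(np.float32)); print("yel",rr)
    fl=near&(w[...,2]<.012)&(p["depth"]>0); print("floor",fl.sum(),w[fl].mean(0) if fl.any() else 0, (w[fl].min(0)+w[fl].max(0))/2 if fl.any() else 0)
p=bot.read_camera('side'); save(p,"s5.png",(150,40,350,190),4)
deltas([(.517,-.2195,.225,-94.6)])
```

```text
top 0.84 [0.5144, -0.2233, 0.007]
top 235 hole at rim plane [ 517.9 -216.9] 20.99793395996094 ((5179.13232421875, -2169.02685546875), (411.20892333984375, 416.5333251953125), 1.7181044816970825)
yel ((517.7380981445312, -217.61575317382812), (75.32614135742188, 74.76471710205078), 86.27274322509766)
floor 194 [ 0.51825631 -0.22055628  0.00685855] [ 0.51900881 -0.22072196  0.00645253]
side 0.88 [0.3261, -0.2636, 0.0078]
side 231 hole at rim plane [ 519.  -220.7] 20.88560333251953 ((5191.9111328125, -2206.60595703125), (380.6370544433594, 403.9980773925781), 55.45480728149414)
yel ((517.9161987304688, -218.20968627929688), (72.25130462646484, 74.61534881591797), 87.30358123779297)
floor 91 [ 0.52661101 -0.20722222  0.00871175] [ 0.52676461 -0.20705802  0.0086836 ]
t 18.75 at [0.5819 0.2765 0.2236] yaw -94.73 tilt 0.19 q7 -0.42 F [ 0.2  0.  -4.2] w 0.078
[-4.997e-01 -2.370e-02 -4.000e-04] spin -0.13<stdin>:7: RuntimeWarning: divide by zero encountered in divide
<stdin>:7: RuntimeWarning: invalid value encountered in multiply
```

View pics/s5.png

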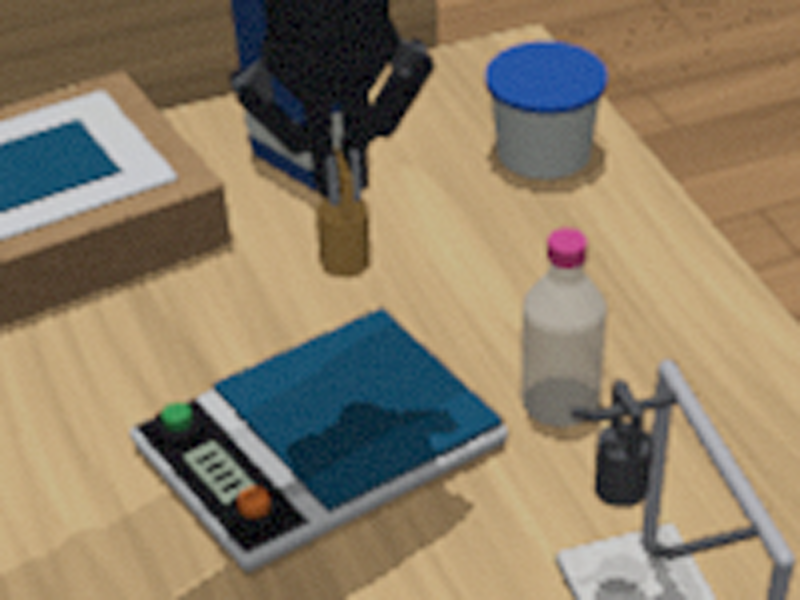

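The weight hangs upright in the grip by its loop (crop 345,220). I carry it to the yellow socket.

send_rows --deltas "-0.03 -0.008 0 0;-0.07 -0.015 0 0;-0.11 -0.024 0 0;-0.15 -0.024 0 0;-0.19 -0.024 0 0"

```text
t: 19.25
eef_pos: [0.542, 0.088, 0.2242]
tool_rot: [-0.0, 0.736, 0.677, -0.001]
contact_force: [1.1, -1.5, -3.8]
gripper_width: 0.085
grasp_force: 39.3
```

send_rows --deltas "-0.04 0 0 0;-0.08 0 0 0;-0.12 0 0 0;-0.16 0 0 0;-0.2 0 0 0"

```text
t: 19.75
eef_pos: [0.5258, -0.1112, 0.2244]
tool_rot: [-0.001, 0.736, 0.677, -0.001]
contact_force: [0.6, 0.2, -4.5]
gripper_width: 0.081
grasp_force: 39.3
```

send_rows --deltas "-0.04 0 0 0;-0.07 0 0 0;-0.09 0 0 0;-0.1 0 0 0;-0.1 0 0 0"

```text
t: 20.25
eef_pos: [0.5178, -0.2105, 0.2247]
tool_rot: [-0.0, 0.737, 0.676, -0.001]
contact_force: [0.2, 0.3, -4.6]
gripper_width: 0.085
grasp_force: 39.3
```

send_rows --deltas "0 0 0 0;0 0 0 0"

```text
t: 20.45
eef_pos: [0.519, -0.2075, 0.2251]
tool_rot: [-0.001, 0.735, 0.678, 0.0]
contact_force: [-0.2, 0.1, -4.2]
gripper_width: 0.085
grasp_force: 39.3
```

Run:
```python
from h import *
deltas([(.518,-.219,.160,-94.6)])
```

```text
t 20.45 at [ 0.519  -0.2075  0.2251] yaw -94.6 tilt 0.07 q7 0.42 F [-0.2  0.1 -4.2] w 0.085
[-0.0116  0.      0.0651] spin 0.0
```

send_rows --deltas "-0.011 0 0.03 0;-0.011 0 0.06 0;-0.011 0 0.08 0;-0.011 0 0.08 0;-0.011 0 0.08 0"

```text
t: 20.95
eef_pos: [0.5182, -0.2196, 0.1458]
tool_rot: [-0.0, 0.735, 0.678, 0.0]
contact_force: [0.7, -0.3, -3.9]
gripper_width: 0.08
grasp_force: 39.4
```

Run:
```python
from h import *
p=bot.read_camera('side'); save(p,"s6.png",(240,220,350,310),7)
w=world(p); hsv=cv2.cvtColor(p['img'],cv2.COLOR_RGB2HSV).astype(int)
e=bot.get_obs()['eef_pos']
m=(np.hypot(w[...,0]-e[0],w[...,1]-e[1])<.03)&(w[...,2]>.076)&(w[...,2]<.108)
q=w[m][:,:2]; 
from scipy.optimize import least_squares
s=least_squares(lambda c:np.hypot(*(q-c).T)-.018,e[:2],loss="soft_l1",f_scale=.001); print(m.sum(),"cyl axis",s.x,"cost",s.cost)
for r in bot.landmark_of(p,'brass')[:2]: print(r['confidence'],r['xyz'])
deltas([(.518,-.219,.120,-94.6)])
```

```text
118 cyl axis [ 0.51962133 -0.21951707] cost 1.538680443317652e-05
0.84 [0.5183, -0.2181, 0.0696]
t 21.05 at [ 0.5189 -0.2203  0.1468] yaw -94.69 tilt 0.14 q7 0.51 F [ 0.3 -0.5 -3.9] w 0.082
[ 0.0012 -0.001   0.0268] spin -0.09
```

View pics/s6.png

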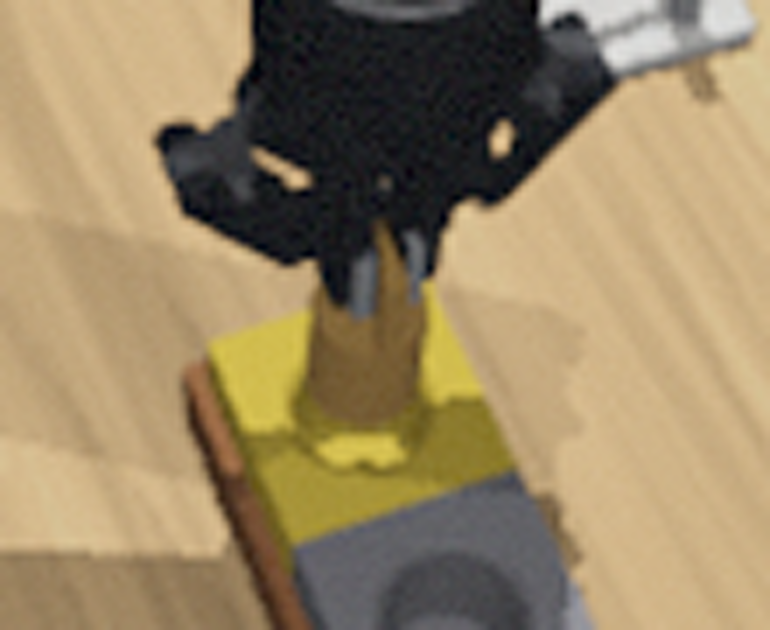

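The weight (crop 365,360) is centred over the yellow hole. I lower it slowly.

send_rows --deltas "0 0 0.007 0;0 0 0.014 0;0 0 0.019 0;0 0 0.024 0;0 0 0.027 0"

```text
t: 21.55
eef_pos: [0.5174, -0.2203, 0.1178]
tool_rot: [-0.0, 0.736, 0.677, -0.0]
contact_force: [0.1, 0.3, -4.3]
gripper_width: 0.085
grasp_force: 39.4
```

send_rows --deltas "0 0 0.005 0;0 0 0.01 0;0 0 0.015 0;0 0 0.015 0"

```text
t: 21.95
eef_pos: [0.5172, -0.2202, 0.1027]
tool_rot: [-0.001, 0.736, 0.677, -0.0]
contact_force: [-1.2, 0.8, -3.7]
gripper_width: 0.084
grasp_force: 39.3
```

Inside the socket freely (underside about 0.030). Continue.

send_rows --deltas "0 0 0.005 0;0 0 0.01 0;0 0 0.015 0;0 0 0.019 0;0 0 0.02 0"

```text
t: 22.45
eef_pos: [0.5174, -0.2202, 0.0828]
tool_rot: [-0.0, 0.736, 0.677, -0.0]
contact_force: [0.2, 0.6, -5.0]
gripper_width: 0.081
grasp_force: 39.4
```

send_rows --deltas "0 0 0.001 0;0 0 0.002 0;0 0 0.003 0"

```text
t: 22.75
eef_pos: [0.5178, -0.2204, 0.0806]
tool_rot: [0.0, 0.736, 0.677, 0.0]
contact_force: [-0.1, 0.2, -4.2]
gripper_width: 0.085
grasp_force: 39.4
```

send_rows --deltas "0 0 0.001 0;0 0 0.001 0"

```text
t: 22.95
eef_pos: [0.5179, -0.2206, 0.0798]
tool_rot: [0.0, 0.736, 0.677, 0.0]
contact_force: [-0.1, 0.6, -1.1]
gripper_width: 0.082
grasp_force: 39.7
```

send_rows --deltas "0 0 0.001 0;0 0 0.001 0"

```text
t: 23.15
eef_pos: [0.5185, -0.2209, 0.0798]
tool_rot: [0.001, 0.736, 0.677, 0.001]
contact_force: [-3.2, 1.5, 8.0]
gripper_width: 0.082
grasp_force: 40.7
```

Seated on the floor, at exactly the expected height. Release and retreat.

send_rows --deltas "0 0 -0.001 0;0 0 -0.001 0"

```text
t: 23.35
eef_pos: [0.5179, -0.2204, 0.0797]
tool_rot: [0.0, 0.736, 0.677, 0.0]
contact_force: [-1.8, 0.3, 1.5]
gripper_width: 0.08
grasp_force: 40.0
```

send_rows --deltas "0 0 0 0;0 0 0 0;0 0 0 0;0 0 0 0" --claw 0.5

```text
t: 23.75
eef_pos: [0.5178, -0.2204, 0.0795]
tool_rot: [0.0, 0.736, 0.677, 0.0]
contact_force: [-0.4, -0.3, -0.5]
gripper_width: 0.497
grasp_force: 0.0
```

send_rows --deltas "0 0 -0.01 0;0 0 -0.03 0;0 0 -0.07 0;0 0 -0.12 0;0 0 -0.16 0"

```text
t: 24.25
eef_pos: [0.5177, -0.221, 0.2426]
tool_rot: [0.001, 0.736, 0.677, 0.0]
contact_force: [1.1, -0.1, 0.0]
gripper_width: 0.501
grasp_force: 0.0
```

send_rows --deltas "0.04 0 0 0;0.08 0 0 0;0.12 0 0 0;0.12 0 0 0;0.12 0 0 0"

```text
t: 24.75
eef_pos: [0.5277, -0.1, 0.24]
tool_rot: [0.0, 0.735, 0.678, 0.0]
contact_force: [0.1, -0.5, 0.1]
gripper_width: 0.5
grasp_force: 0.0
```

Run:
```python
from h import *
for n in("side","top"):
    p=bot.read_camera(n); w=world(p)
    for k in("brass","dark","mouse","bottle","tumbler"):
        for r in bot.landmark_of(p,k)[:1]: print(n,k,round(r['confidence'],2),np.round(r['xyz'],3))
    m=(np.hypot(w[...,0]-.518,w[...,1]+.22)<.02)&(w[...,2]>.07); print("loop top z",np.percentile(w[m][:,2],[50,95]) if m.any() else 0)
deltas([])
```

```text
side brass 0.62 [ 0.516 -0.218  0.004]
side dark 0.72 [0.68  0.052 0.099]
side mouse 0.83 [ 0.42   0.029 -0.002]
side bottle 0.61 [0.734 0.246 0.002]
side tumbler 0.64 [ 0.749 -0.222  0.   ]
loop top z [0.08749601 0.09044049]
top brass 0.47 [ 0.517 -0.218  0.009]
top dark 0.75 [0.68  0.047 0.099]
top mouse 0.73 [0.422 0.021 0.   ]
top bottle 0.73 [0.733 0.24  0.001]
top tumbler 0.81 [ 0.75  -0.226 -0.001]
loop top z [0.08672053 0.08952583]
t 25.35 at [ 0.5276 -0.101   0.2394] yaw -94.76 tilt 0.0 q7 0.18 F [-0.5  0.4 -1. ] w 0.496
```

The brass weight is fully seated, with its loop top at 0.087 m, and nothing else has moved. I hand in the job.

```bash
python3 -c "
from h import *
print(bot.hand_in())"
```

```text
the job is handed in; nothing more can be done
None
```

The job is handed in after about 25 s: I pressed the green key, stood the brass weight on the pan, pressed the orange key and lowered the weight by its loop to the floor of the yellow socket; the dark weight, mouse, bottle and tumbler are where they were, the display never visibly changed in the pictures (both keys did bottom out), and the fingertips briefly pressed the orange key with about 43 N.

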